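# Pin a link into a clevis bracket and lock it with the keeper lever

## Robot

A 6-joint arm with a two-finger parallel gripper is mounted at the origin on a cart in front of the work surface, level with it; the furniture and walls round the work are solid. World frame = base frame: x ahead of the robot, y to its left, z up, the work surface at z = 0. Lengths are in mm, angles in rad, forces in N, time in s.
With the tool pointing down it reaches from about 300 to 775 mm from the base axis. Payload 14.6 kg.
Tool frame: the origin (TCP) lies at the very end of the fingers, on their centre line; the grasp point (between the pads) lies 19 mm behind it; z points along the fingers, y is the line along which they close (so a half turn about z gives the same grasp; the last joint's range is limited). The gripper opens to 94 mm and grips with 3 to 60 N. Pads are 16 mm wide; open, the fingers measure 119 mm over their backs; the gripper's body (75 mm by 177 mm) begins 78 mm behind the grasp point.
Start: joints at [1.166, 0.3, 1.521, -0, 1.321, -0.067], TCP at [182.274, 518.908, 205.446] pointing down, gripper open.
Joint ranges: [-3.03, 3.03], [-0.79, 2.21], [0.23, 2.52], [-1.04, 4.18], [0, 3.07], [-2.55, 2.55]. Speed limits (rad/s): [2.22, 2.22, 2.57, 3.14, 3.14, 3.14].

## Interface

Orientations are given as [roll, pitch, yaw] about the fixed x, y, z axes, in that order (R = Rz(yaw) Ry(pitch) Rx(roll)).
In Python, from cell import manip, camera, get_calibration gives the robot as it stands. The module is installed in compiled form; this text tells all that it offers.
- The arm moves only by the tool jog_arm, never from a script. Its argument "plan" is one flat list of numbers, 6 for each row, row after row: the shift along the world's x, y, z in m, then the turn, a rotation vector about the world's x, y, z in degrees. A call has 1 to 20 rows; each row is the pose to reach, as a shift and turn from the pose commanded when the call began; what a row does not reach only later rows make up. A row lasts 1/10 s, in which the tool goes at most 50 mm and 8.59 degrees, less where a joint would pass 70% of its speed; a pose out of reach is approached as far as the arm can. A call with a gripper value outside its range is refused whole. "claw" is the finger opening in m, from 0 to 0.094, set as the call begins (left out, the last holds). The fingers move at their own pace and stop on an object; "force" is the grip in N (left out, the last holds). Time passes only in rows, so rows that repeat a pose let the fingers close. It gives the time, the measured TCP pose, the force, the opening and the grip force at its end, in the units of the state.
- manip.read_state(): the state, without advancing time (a new reading comes with each control period).
- camera(name): name is "scene" or "side" or "wrist"; returns (picture, depth): 400x640x3 uint8, red, green, blue; 400x640 float32, mm along the optical axis (not along the pixel's ray), 0 where there is no reading.
- get_calibration(name): a dict with "fx", "fy", "cx", "cy" (pixels), "origin" and "attitude" of the camera in the world. Camera axes: x right, y down, z forward; pixel columns grow to the right and rows downward; lengths in mm; the calibration is good to about 2 mm. A picture is of the moment at which its call begins: read the wrist's pose just before it. get_calibration takes no time and is no camera call; for the wrist camera it gives the pose at the moment of the call.
- manip.sign_off(): hands the job in; it is judged then, once.
The state is a dict: "clock": time; "joints": joint angles; "qd": joint speeds; "effort": joint torques, N m; "eef_pos": TCP position; "eef_rot": TCP orientation; "wrist_force": force on the tool from outside, world axes, zero at the start; "moment": the same for the moment, N m; "finger_gap": finger opening in mm; "finger_force": force on a finger pad.
Only numpy, scipy, OpenCV 4.12 (cv2) and the standard library are available. Lean on these libraries where they do the work, as an engineer would, in place of code of your own. Each camera call takes 0.05 s, during which the arm holds its last target. There are 200 camera calls.

## Task

Take the steel link out of its rack, lay it down flat and let it go, then take it again across its width and push its eye fully home between the two ears of the grey bracket. Drop the longer of the two pins through the upper ear, the eye and the lower ear until its collar sits on the upper ear, then throw the keeper lever over the collar fully into its marked far notch against the stop lug, beside the pin's knob. Leave the shorter pin in the stand, and let go of everything.

Things in the scene. Friction and masses are not known exactly. Their poses are not given: they have to be found in the camera images.
- bore (a point): centre of the upper ear's hole, at the ear's top face, 54 mm above the bench, on the fixed grey bracket: a fork opening to its -x (towards the robot). z up the hole, +x into the throat. Ear 10 mm thick, 56 mm wide, front edge 24 mm to -x. Gap between the ears 26 to 44 mm above the bench, lower ear 18 mm thick, holes 15 mm, chamfered. Two dowels in the throat stop and centre the eye under the bore.
- bracket: the bracket; origin on the bench under the bore, axes as bore. Base plate 8 mm thick, 115 mm to -x, 100 mm to +x, 45 mm either side. On it a rail 16 mm wide, top 26 mm above the bench (level with the lower ear's top), runs from the throat to 118 mm on the -x side: the link lies and slides on it with fingers either side. Behind the throat a heel block 54 mm high.
- link_mid (a point): centre of the steel link: flat bar 160 mm long over all, 28 mm wide, 12 mm thick, 0.3 kg, round eye at its +x end. Axes: x along the link to the eye, y across the width, z through the thickness; either flat side may face up. Starts on edge (z level) in the rack, centre 26 mm above the bench. Set down on edge on the bench it topples flat if pushed sideways near its top.
- link_eye (a point): centre of the link's eye (40 mm outside, hole 16 mm, 12 mm thick), 60 mm from link_mid along the link's +x; same axes.
- rack: fixed plywood rack that holds the link; origin on the bench under link_mid, x along the link. Two slotted supports, 14 mm thick, 60 mm wide, 30 mm high, centred 58 mm to -x and 22 mm to +x of the origin; slots 15 mm wide, 18 mm deep, open upwards; base board between them 6 mm thick.
- pin_long_knob (a point): middle of the long pin's grip knob (18 mm across, 30 mm tall, on a collar 36 mm across, 6 mm thick); shank below 12 mm across, 44 mm long, nose tapered over 6 mm. The point is 21 mm above the collar's underside; z up the pin; 0.12 kg. Starts upright in one hole of the wooden stand, collar underside 24 mm above the stand.
- pin_long_seat (a point): on the long pin's axis at the collar's underside, 44 mm above the nose; coincides with bore when the pin is fully home.
- pin_short_knob (a point): the same point of the short pin (shank 24 mm, otherwise the same), in the other hole of the stand, collar 4 mm above the stand. Stays there.
- pin_stand: fixed wooden stand, 130 (x) x 44 x 28 mm, origin under its centre; two upright holes 20 mm deep at 40 mm to -x and +x, 13.5 mm across.
- keeper (a joint): keeper lever, vertical pivot at the bracket's back, 70 mm to +x and 18 mm to -y of the bore in its frame. 0 = open notch (swung out to -y), 1.2 rad = locking notch (arm along the bracket's -x, 3 mm beside the pin's knob, 2 mm over its collar); stop lug at 1.23. Grows clockwise seen from above. Turns stiffly (0.1 N m) and stays where it is left.
- keeper_grip (a point): middle of the lever's upright round black grip, 18 mm across, 70 to 108 mm above the bench, 110 mm from the pivot; this point is 91 mm above the bench. In the locking notch it lies 40 mm to -x and 18 mm to -y of the bore.
There are look-alikes about, which are no part of the job. What is shaped like the part that bears link_mid but green or purple is not meant.

How it is judged (in metres and radians):
On the way, in this order (a step that is already met when the one before it is completed fails the run):
1. the link lies flat and has been let go (angle between the z axis of link_mid and the z axis of bore, either way round below 0.2 rad and contact force between the fingers and link below 0.05 N and value of joint keeper below 0.4 rad), for 0.2 s.
2. the eye is home between the ears, under the bore, the lever still open (horizontal distance between link_eye and bore below 0.005 m and z of link_eye in the frame of bore between -0.03 and -0.01 m and angle between the z axis of link_mid and the z axis of bore, either way round below 0.12 rad and value of joint keeper below 0.5 rad), for 0.2 s.
3. the long pin is through both ears and the eye, collar on the upper ear (horizontal distance between link_eye and bore below 0.005 m and z of link_eye in the frame of bore between -0.03 and -0.01 m and angle between the z axis of each of link_mid, pin_long_seat and the z axis of bore, either way round below 0.12 rad and horizontal distance between pin_long_seat and bore below 0.004 m and z of pin_long_seat in the frame of bore below 0.003 m and angle between pin_long_seat's own z axis and vertical below 0.3 rad), for 0.2 s.
4. the keeper lever is in its locking notch (value of joint keeper above 1.1 rad), for 0.2 s.
At the end, for the whole second after the job is handed in: Link level (0.12 rad) in the throat, eye within 5 mm of the bore axis, between the ears; long pin upright through ears and eye, within 4 mm and 0.12 rad of the bore, collar within 3 mm of the upper ear; keeper above 1.1 rad; link and pin at rest (all of step 3 and value of joint keeper above 1.1 rad and linear speed of each of link, pin_long below 0.02 m/s); the robot touches nothing.
It fails at once if the short pin is taken from or knocked about in the stand (moved over 20 mm) (distance of pin_short_knob from where it was at the start of the episode above 0.02 m).
It also fails if it takes over 72 s, if anything falls off the work surface, if the arm or the gripper's body presses on something with over 40 N, if the wrist force passes 120 N, or if a joint passes its speed limit or range.

## Working session

There is one attempt and no reset: what is moved stays moved. The work goes in short steps, Python scripts to look and compute and a tool call to move; the robot and the scene stay as the last step left them, time stands still between calls to the robot, and variables do not carry over. Pictures are saved under pics/ and viewed, at most 11 in all, crops included, and the job is handed in when it is done.

Besides the shell and the picture viewer there is one more tool, called after ">>>" as name(argument=value, ...) on one line, values as JSON. jog_arm: Moves the arm, as the interface text tells. Its arguments: {"type":"object","properties":{"plan":{"type":"array"},"claw":{"type":"number"},"force":{"type":"number"}},"required":["plan"]}

```bash
mkdir -p pics; cat > h.py <<'E'
import numpy as np, cv2
from cell import manip, camera, get_calibration
def snap(n):
    c=get_calibration(n); p,d=camera(n); np.savez('%s.npz'%n,p=p,d=d,c=np.array([c],dtype=object)); return p,d,c
def load(n):
    z=np.load('%s.npz'%n,allow_pickle=True); return z['p'],z['d'],z['c'][0]
def R(c):
    a=np.array(c['attitude'],float)
    if a.shape==(3,3): return a
    from scipy.spatial.transform import Rotation as Ro
    return Ro.from_euler('xyz',a.ravel()).as_matrix()
def cloud(d,c):
    v,u=np.indices(d.shape); r=np.stack([(u-c['cx'])/c['fx']*d,(v-c['cy'])/c['fy']*d,d],-1)
    return r@R(c).T+np.array(c['origin'])
def ray(u,v,c,z):
    r=R(c)@np.array([(u-c['cx'])/c['fx'],(v-c['cy'])/c['fy'],1]); o=np.array(c['origin'],float)
    return o+r*(z-o[2])/r[2]
E
python3 - <<'E'
from h import *
for n in ['scene','side','wrist']:
    p,d,c=snap(n); cv2.imwrite('pics/%s0.png'%n,p[:,:,::-1]); print(n,c)
print(manip.read_state())
E
```

```text
scene {'fx': 412.96539213380066, 'fy': 412.96539213380066, 'cx': 320.97711848720104, 'cy': 198.24078841309048, 'origin': array([ 608.52567196, -681.87052646, 1417.96898994]), 'attitude': array([-2.59316897,  0.01113771,  0.03731473])}
side {'fx': 409.17031173905576, 'fy': 409.17031173905576, 'cx': 319.31877164034256, 'cy': 202.47590512868342, 'origin': array([ 484.02868799, 1217.41479216, 1018.81110315]), 'attitude': array([-2.27943234,  0.01713893, -3.075673  ])}
wrist {'fx': 275.5145309209807, 'fy': 275.5145309209807, 'cx': 319.42835710328376, 'cy': 202.40260892052683, 'origin': array([118.29065289, 540.5926735 , 383.59867142]), 'attitude': array([2.90768717e+00, 6.09908519e-04, 1.23279550e+00])}
{'clock': 0.15, 'joints': array([ 1.16639237e+00,  3.00330663e-01,  1.52141598e+00, -1.82795977e-06,
        1.32068595e+00, -6.65910380e-02]), 'qd': array([-0.00014864, -0.00151104, -0.00088052,  0.00093542,  0.00116201,
       -0.00018935]), 'effort': array([-8.55051530e-04, -5.31962407e+01, -3.52821279e+01,  7.07683526e-02,
        2.36077071e-02, -5.34887863e-05]), 'eef_pos': array([182.20797569, 518.74252786, 205.03320892]), 'eef_rot': array([-3.14075446e+00, -5.41242231e-05,  2.80378017e+00]), 'wrist_force': array([ 0.27334253, -0.74738147,  0.25613288]), 'moment': array([-0.02164952,  0.00261958, -0.02016301]), 'finger_force': 0.0, 'finger_gap': 93.92690174996304}
```

View pics/scene0.png

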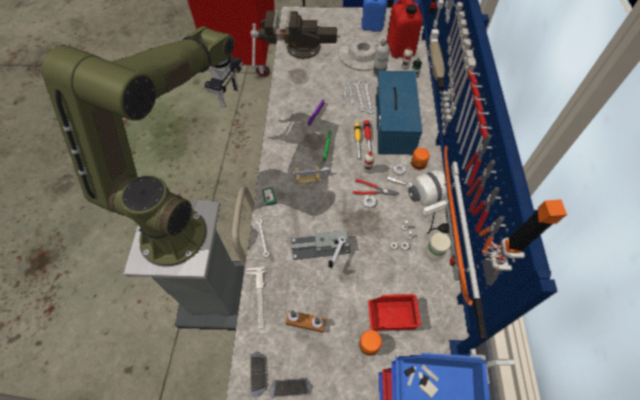

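View pics/side0.png

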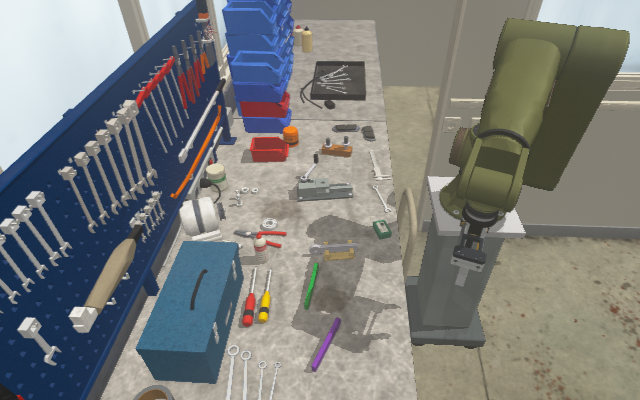

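The scene view shows the link rack at about (310,178), the bracket at (322,245) with the keeper at (338,250), and the pin stand at (306,320). The green and purple look-alikes are at (327,146) and (316,110). The side view agrees: rack (333,250), bracket (325,190), stand (336,148).

```bash
python3 - <<'E'
from h import *
for n,pts in [('scene',dict(rack=(310,178),rL=(294,180),rR=(326,172),brk=(322,245),bl=(292,246),br=(352,243),grip=(331,264),piv=(342,238),pinA=(292,316),pinB=(319,319))),('side',dict(rack=(333,250),brk=(325,190),pinA=(347,146),pinB=(325,145),grip=(316,157)))]:
    p,d,c=load(n); C=cloud(d,c)
    for k,(u,v) in pts.items(): print(n,k,C[v,u].round(0),p[v,u], 'maxz near',C[v-4:v+5,u-4:u+5].reshape(-1,3)[np.argmax(C[v-4:v+5,u-4:u+5,2])].round(0))
p,d,c=load('wrist'); print(R(c).round(2)); s=manip.read_state()
E
```

```text
scene rack [512. 273.  11.] [123 105  72] maxz near [516. 283.  25.]
scene rL [446. 268.   0.] [96 92 85] maxz near [456. 264.  36.]
scene rR [577. 298.  21.] [104 102 103] maxz near [ 609. -682. 1418.]
scene brk [573. -47.  53.] [128 132 126] maxz near [ 609. -682. 1418.]
scene bl [462. -43.  28.] [138 142 135] maxz near [ 609. -682. 1418.]
scene br [685. -10.  -2.] [104 100  93] maxz near [667. -39.  51.]
scene grip [ 608. -139.   99.] [30 27 28] maxz near [ 604. -141.  112.]
scene piv [645. -27.  74.] [126 125 126] maxz near [ 609. -682. 1418.]
scene pinA [ 486. -316.   83.] [83 83 82] maxz near [ 609. -682. 1418.]
scene pinB [ 573. -310.   38.] [105 103 103] maxz near [ 609. -682. 1418.]
side rack [517. 292.  18.] [122 120 120] maxz near [504. 296.  42.]
side brk [561. -20.  20.] [123 126 120] maxz near [552.   1.  56.]
side pinA [ 480. -322.   29.] [144 115  90] maxz near [ 485. -296.   66.]
side pinB [ 577. -311.   39.] [150 146 148] maxz near [ 563. -300.   67.]
side grip [ 601. -120.  105.] [68 63 61] maxz near [ 602. -131.  112.]
[[ 0.33  0.92  0.22]
 [ 0.94 -0.32 -0.08]
 [-0.    0.23 -0.97]]
```

>>> jog_arm(plan=[0.348,-0.249,0,0,0,19.4,0.348,-0.249,0,0,0,19.4,0.348,-0.249,0,0,0,19.4,0.348,-0.249,0,0,0,19.4,0.348,-0.249,0,0,0,19.4,0.348,-0.249,0,0,0,19.4,0.348,-0.249,0,0,0,19.4,0.348,-0.249,0,0,0,19.4,0.348,-0.249,0,0,0,19.4,0.348,-0.249,0,0,0,19.4,0.348,-0.249,0,0,0,19.4,0.348,-0.249,-0.035,0,0,19.4,0.348,-0.249,-0.035,0,0,19.4,0.348,-0.249,-0.035,0,0,19.4,0.348,-0.249,-0.035,0,0,19.4])

```text
clock: 1.65
eef_pos: [530.3, 270.6, 172.1]
eef_rot: [3.141, 0.002, -3.14]
wrist_force: [-0.1, 0.2, -0.2]
finger_gap: 94.2
finger_force: 0.0
```

```bash
python3 - <<'E'
from h import *
p,d,c=snap('wrist'); cv2.imwrite('pics/w1.png',p[:,:,::-1]); s=manip.read_state(); print(s['clock'],s['eef_pos'],s['eef_rot'],c)
E
```

```text
1.7 [530.4497029  270.51007648 172.03079858] [ 3.14077451e+00  1.83387902e-03 -3.14014018e+00] {'fx': 275.5145309209807, 'fy': 275.5145309209807, 'cx': 319.42835710328376, 'cy': 202.40260892052683, 'origin': array([462.26488282, 269.89750722, 350.59886252]), 'attitude': array([ 2.90582937e+00, -1.35598269e-03,  1.57227299e+00])}
```

View pics/w1.png

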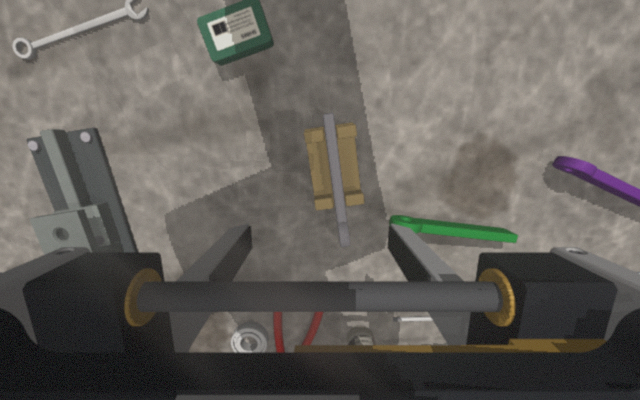

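The wrist view shows the link on edge in the rack, from tail (328,115) to eye (345,240), with supports at rows 130 and 200. The bracket is at the left edge at about (70,190), and the green look-alike is at (450,230).

```bash
cat >> h.py <<'E'
def line(P):
    m=P.mean(0); _,_,V=np.linalg.svd(P-m); a=V[0]; a=a*np.sign(a[0]); t=(P-m)@a; n=np.array([-a[1],a[0]]); w=(P-m)@n
    return m,a,(t.min(),t.max()),w.std()
E
python3 - <<'E'
from h import *
p,d,c=load('wrist'); C=cloud(d,c)
roi=np.zeros(d.shape,bool); roi[100:262,295:375]=1
b=C[260:262,270:300]; print('bench z',np.median(C[100:140,400:480,2]))
wood=roi&(p[...,0].astype(int)-p[...,2]>35)
print('wood z pct',np.percentile(C[wood][:,2],[5,50,90,98]))
m=roi&(C[...,2]>34)&(d>0)&(p[...,0].astype(int)-p[...,2]<25)
P=C[m]; print(m.sum(),np.percentile(P[:,2],[5,50,95]))
mm,a,t,s=line(P[:,:2]); print('depth line',mm,a,t,s,np.degrees(np.arctan2(a[1],a[0])), 'mid',mm+a*(t[0]+t[1])/2)
# by rays onto z=40: rows' mean
q=[]
for v in range(118,240,4):
    us=np.where(m[v])[0]
    if len(us)>2: q.append(ray(us.mean(),v,c,40)[:2])
mm,a,t,s=line(np.array(q)); print('ray line',mm,a,t,s,np.degrees(np.arctan2(a[1],a[0])))
E
```

```text
bench z -0.45501812105788986
wood z pct [ 4.29011999  5.90718227 29.66915391 30.58963624]
1413 [37.73739768 39.3994539  44.46788394]
depth line [510.3350902  289.69648369] [0.98962202 0.14369505] (np.float64(-73.31253000341604), np.float64(83.99800736480077)) 3.4433790832065 8.261719612076845 mid [515.62238202 290.46420878]
ray line [509.61643843 289.53268526] [0.98930035 0.14589319] (np.float64(-67.23933761766197), np.float64(71.79327667062428)) 0.21026767603283042 8.38900508941063
```

>>> jog_arm(plan=[-0.0285,0.018,0,0,0,8.3,-0.0285,0.018,-0.05,0,0,8.3,-0.0285,0.018,-0.1,0,0,8.3,-0.0285,0.018,-0.13,0,0,8.3,-0.0285,0.018,-0.145,0,0,8.3,-0.0285,0.018,-0.157,0,0,8.3,-0.0285,0.018,-0.157,0,0,8.3,-0.0285,0.018,-0.157,0,0,8.3], claw=0.05, force=30)

```text
clock: 2.5
eef_pos: [502.6, 288.3, 14.9]
eef_rot: [3.141, 0.002, -2.996]
wrist_force: [-0.2, -0.1, 0.1]
finger_gap: 49.9
finger_force: 0.0
```

>>> jog_arm(plan=[0,0,0,0,0,0,0,0,0,0,0,0,0,0,0,0,0,0,0,0,0,0,0,0,0,0,0,0,0,0], claw=0.0)

```text
clock: 3.0
eef_pos: [501.8, 287.9, 13.6]
eef_rot: [3.142, 0.0, -2.996]
wrist_force: [-0.4, 2.2, -0.2]
finger_gap: 13.5
finger_force: 1.6
```

>>> jog_arm(plan=[0,0,0,0,0,0,0,0,0,0,0,0,0,0,0.02,0,0,0,0,0,0.05,0,0,0,0,-0.02,0.06,0,0,0,0,-0.06,0.06,0,0,0,0,-0.1,0.06,0,0,0,0,-0.14,0.06,0,0,0,0,-0.14,0.06,0,0,0,0,-0.14,0.04,0,0,0,0,-0.14,0.02,0,0,0,0,-0.14,0.005,0,0,0,0,-0.14,-0.002,0,0,0,0,-0.14,-0.004,0,0,0,0,-0.14,-0.004,0,0,0,0,-0.14,-0.004,0,0,0])

```text
clock: 4.6
eef_pos: [502.2, 148.1, 10.1]
eef_rot: [3.142, 0.001, -2.996]
wrist_force: [-0.5, -0.6, -2.8]
finger_gap: 11.8
finger_force: 30.0
```

```bash
python3 - <<'E'
from h import *
p,d,c=snap('wrist'); cv2.imwrite('pics/w2.png',p[:,:,::-1]); s=manip.read_state(); print(s['clock'],s['eef_pos'],s['eef_rot'],s['wrist_force'],s['finger_gap'])
E
```

```text
4.65 [502.17732286 148.0666953   10.1508824 ] [ 3.14153116e+00  1.16120151e-03 -2.99585071e+00] [ 0.49580803  0.3500737  -3.81696587] 11.698261854012344
```

View pics/w2.png

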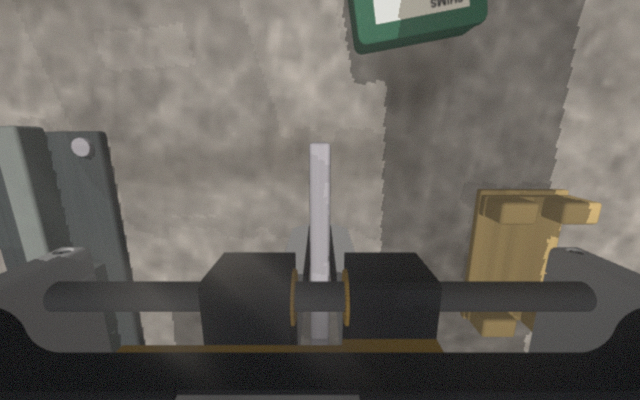

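The link is held squarely along image column 320, just above clear bench. Next I set it down, open and topple it.

>>> jog_arm(plan=[0,0,-0.003,0,0,0,0,0,-0.003,0,0,0])

```text
clock: 4.85
eef_pos: [502.1, 148.0, 6.8]
eef_rot: [3.142, 0.001, -2.996]
wrist_force: [-1.8, -0.1, 1.2]
finger_gap: 11.6
finger_force: 30.0
```

>>> jog_arm(plan=[0,0,0,0,0,0,0,0,0,0,0,0,0,0,0,0,0,0,0,0,0,0,0,0,0,0,0.01,0,0,0,0,0,0.013,0,0,0,-0.004,0.025,0.013,0,0,0,-0.005,0.035,0.013,0,0,0,-0.006,0.041,0.013,0,0,0,-0.007,0.046,0.013,0,0,0,-0.007,0.05,0.013,0,0,0,-0.008,0.055,0.013,0,0,0,-0.008,0.055,0.013,0,0,0], claw=0.094)

```text
clock: 6.15
eef_pos: [493.7, 203.2, 19.4]
eef_rot: [-3.142, -0.0, -2.996]
wrist_force: [0.3, 1.3, 0.3]
finger_gap: 93.6
finger_force: 0.0
```

```bash
python3 - <<'E'
from h import *
p,d,c=snap('wrist'); C=cloud(d,c)
for v in range(130,240,15):
    r=C[v,200:440]; k=np.where(r[:,2]>6)[0]; k=k[r[k,2]<45]
    if len(k): print(v,k.min()+200,k.max()+200,np.median(r[k,2]).round(1),len(k), r[k].mean(0).round(0))
print(manip.read_state()['wrist_force'])
E
```

```text
145 247 288 11.2 42 [437. 160.  11.]
160 248 289 11.2 41 [447. 162.  11.]
175 250 290 11.3 41 [457. 163.  11.]
190 251 434 11.0 55 [463. 190.  10.]
205 253 439 12.4 84 [468. 216.  19.]
220 254 437 10.9 51 [485. 191.  10.]
235 222 431 30.5 100 [490. 191.  27.]
[-0.79101913  0.62572942  0.85740602]
```

>>> jog_arm(plan=[0,0,0.03,0,0,0,0,0,0.08,0,0,0,0,0,0.13,0,0,0,0.03,-0.04,0.17,0,0,0,0.06,-0.08,0.19,0,0,0,0.1,-0.11,0.19,0,0,0,0.116,-0.15,0.19,0,0,0,0.116,-0.16,0.19,0,0,0,0.116,-0.16,0.19,0,0,0,0.116,-0.16,0.19,0,0,0,0.116,-0.16,0.19,0,0,0])

```text
clock: 7.3
eef_pos: [609.3, 44.2, 209.6]
eef_rot: [3.141, 0.0, -2.995]
wrist_force: [-0.4, 0.8, 0.4]
finger_gap: 94.0
finger_force: 0.0
```

```bash
python3 - <<'E'
from h import *
p,d,c=snap('wrist'); cv2.imwrite('pics/w3.png',p[:,:,::-1]); s=manip.read_state(); print(s['clock'],s['eef_pos'],s['eef_rot'],c['origin'])
C=cloud(d,c)
E
```

```text
7.35 [609.35055832  44.21308215 209.633478  ] [ 3.14146672e+00  1.16484643e-04 -2.99441089e+00] [542.26606368  33.81113041 388.20779944]
```

View pics/w3.png

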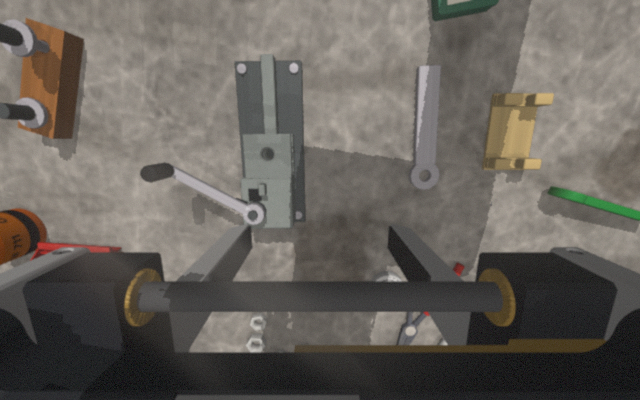

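The view shows the link flat with its eye at (425,175) and tail at (430,67). The bracket has its bore at (267,153), rail at column 267, keeper pivot at (253,214) and grip at (157,172). The pin stand is at the left with knobs at (15,38) and (15,112).

```bash
python3 - <<'E'
from h import *
p,d,c=load('wrist'); C=cloud(d,c); g=p.astype(int).mean(2)
def box(a,b,e,f):
    m=np.zeros(d.shape,bool); m[a:b,e:f]=1; return m&(d>0)
def ang(a): return np.degrees(np.arctan2(a[1],a[0]))
# bore
m=box(140,168,255,282); mm=(m&(g<70)); v,u=np.where(mm); print('hole px',u.mean(),v.mean(),len(u),ray(u.mean(),v.mean(),c,54), 'ear z',np.median(C[m&~mm][:,2]))
# rail
m=box(58,130,245,300)&(C[...,2]>20)&(C[...,2]<32); P=C[m]; r=line(P[:,:2]); print('rail',np.median(P[:,2]),r,ang(r[1]))
# plate
m=box(55,225,225,310)&(C[...,2]>4); rect=cv2.minAreaRect(C[m&(C[...,2]<13)][:,:2].astype(np.float32)); print('plate',rect,np.median(C[m&(C[...,2]<13)][:,2]))
m=box(125,232,225,310)&(C[...,2]>50)&(C[...,2]<58); rect=cv2.minAreaRect(C[m][:,:2].astype(np.float32)); print('top',rect)
# link
m=box(55,195,405,450)&(C[...,2]>7)&(C[...,2]<18); P=C[m]; r=line(P[:,:2]); print('link z',np.median(P[:,2]),r,ang(r[1]),'mid',r[0]+r[1]*sum(r[2])/2)
mb=m.copy(); mb[155:]=0; r=line(C[mb][:,:2]); print('bar',r,ang(r[1]))
hm=cv2.minAreaRect(C[m][:,:2].astype(np.float32)); print(hm)
m=box(160,192,412,440); v,u=np.where(m&(C[...,2]<6)&(np.hypot(*(np.indices(d.shape)-np.array([175,425])[:,None,None]))<8)); print('eye hole',u.mean(),v.mean(),len(u),ray(u.mean(),v.mean(),c,12))
# keeper
m=box(150,190,130,200)&(C[...,2]>100); P=C[m]; print('grip top',P.mean(0),len(P),np.percentile(P[:,2],[5,95]))
m=box(195,230,235,270)&(C[...,2]>60); P=C[m]; print('pivot',P.mean(0),len(P))
# pins
m=box(0,145,0,90); 
for a,b in [(0,70),(75,140)]:
    k=m.copy(); k[:a]=0;k[b:]=0; z=C[k&(C[...,2]>45)]; print('pin',np.percentile(z[:,2],[50,98]),z[z[:,2]>np.percentile(z[:,2],98)-6].mean(0),len(z))
E
```

```text
hole px 269.3255813953488 153.30232558139534 43 [570.13993712 -22.35214856  54.        ] ear z 53.206301381948435
rail 25.27445137434148 (array([500.1092325 , -35.68191336]), array([0.98811495, 0.15371679]), (np.float64(-40.50839027194382), np.float64(42.44157840762253)), np.float64(4.688819514283114)) 8.84238165082766
plate ((563.6304931640625, -28.300765991210938), (214.30380249023438, 86.23872375488281), 8.926416397094727) 7.445150147405741
top ((607.8196411132812, -28.263225555419922), (117.68732452392578, 74.61833190917969), 8.46657657623291)
link z 11.44799896821496 (array([508.748612  , 171.78314154]), array([0.98190692, 0.18936419]), (np.float64(-74.98992926895569), np.float64(84.25106855470561)), np.float64(8.845466298969745)) 10.915681330583949 mid [513.29540038 172.66000561]
bar (array([487.8444983 , 167.76276255]), array([0.98185219, 0.18964776]), (np.float64(-53.703768709467965), np.float64(57.80104729129727)), np.float64(8.245879612000257)) 10.932228336085855
((513.6791381835938, 170.80853271484375), (159.3177032470703, 38.84030532836914), 12.912208557128906)
eye hole 423.8131868131868 174.92307692307693 91 [571.78588133 183.23631615  12.        ]
grip top [ 603.85888747 -132.85138153  106.13445947] 275 [101.31015488 108.21937922]
pivot [636.14143256 -31.51925421  87.72409921] 581
pin [57.70942126 78.41591369] [ 488.15768491 -298.40221088   75.85542166] 1095
pin [60.90857424 68.33538082] [ 565.74252419 -314.92705707   66.2214622 ] 435
```

>>> jog_arm(plan=[-0.03,0.04,-0.03,0,0,2.5,-0.06,0.08,-0.06,0,0,2.5,-0.09,0.11,-0.08,0,0,2.5,-0.121,0.123,-0.11,0,0,2.5,-0.121,0.123,-0.15,0,0,2.5,-0.121,0.123,-0.18,0,0,2.5,-0.121,0.123,-0.196,0,0,2.5,-0.121,0.123,-0.205,0,0,2.5,-0.121,0.123,-0.205,0,0,2.5,-0.121,0.123,-0.205,0,0,2.5], claw=0.07, force=40)

```text
clock: 8.35
eef_pos: [489.1, 166.3, 5.3]
eef_rot: [3.141, 0.001, -2.952]
wrist_force: [0.3, 0.3, 0.3]
finger_gap: 70.2
finger_force: 0.0
```

>>> jog_arm(plan=[0,0,0,0,0,0,0,0,0,0,0,0,0,0,0,0,0,0,0,0,0,0,0,0,0,0,0,0,0,0,0,0,0,0,0,0,0,0,0,0,0,0], claw=0.0)

```text
clock: 9.05
eef_pos: [488.8, 166.1, 4.6]
eef_rot: [3.141, 0.0, -2.952]
wrist_force: [-1.8, 2.7, 2.5]
finger_gap: 27.6
finger_force: 39.9
```

>>> jog_arm(plan=[0,0,0.03,0,0,0,0,0,0.065,0,0,0,-0.012,-0.04,0.065,0,0,-2,-0.024,-0.08,0.065,0,0,-2,-0.036,-0.12,0.065,0,0,-2,-0.048,-0.16,0.065,0,0,-2,-0.06,-0.2,0.065,0,0,-2,-0.062,-0.213,0.065,0,0,-2,-0.062,-0.213,0.05,0,0,-2,-0.062,-0.213,0.04,0,0,-2,-0.062,-0.213,0.034,0,0,-2,-0.062,-0.213,0.034,0,0,-2,-0.062,-0.213,0.034,0,0,-2])

```text
clock: 10.35
eef_pos: [426.9, -46.8, 38.5]
eef_rot: [3.142, -0.0, -2.987]
wrist_force: [-0.2, -0.3, -2.9]
finger_gap: 27.2
finger_force: 39.9
```

```bash
python3 - <<'E'
from h import *
p,d,c=snap('wrist'); cv2.imwrite('pics/w4.png',p[:,:,::-1]); s=manip.read_state(); print(s['clock'],s['eef_pos'],s['eef_rot'],s['wrist_force'],s['finger_gap'])
snap('side'); snap('scene')
for n in ['scene','side']:
    p,d,c=load(n); C=cloud(d,c)
    m=(C[...,2]>48)&(C[...,2]<58)&(abs(C[...,0]-570)<40)&(abs(C[...,1]+25)<60)&(d>0); P=C[m][:,:2]; print(n,m.sum(),cv2.minAreaRect(P.astype(np.float32)))
    m=(C[...,2]>33)&(C[...,2]<46)&(C[...,0]>450)&(C[...,0]<545)&(abs(C[...,1]+40)<40)&(d>0); P=C[m]; r=line(P[:,:2]); print(n,m.sum(),r,np.degrees(np.arctan2(r[1][1],r[1][0])),np.median(P[:,2]))
E
```

```text
10.4 [427.0192951  -46.87515691  38.73288771] [-3.14144493e+00  3.06365599e-04 -2.98663145e+00] [ 0.01070048 -1.10400063 -3.39537438] 27.49530764547883
scene 206 ((577.9592895507812, -24.685680389404297), (62.62290954589844, 62.53424072265625), 1.882476806640625)
scene 105 (array([492.74550983, -37.57080678]), array([0.98455652, 0.17506703]), (np.float64(-40.266904862223164), np.float64(38.71795100494297)), np.float64(10.615489297200586)) 10.082558670675452 43.55980562892864
side 158 ((579.9495849609375, -23.253562927246094), (65.788818359375, 62.76008224487305), 8.208175659179688)
side 105 (array([492.69100923, -30.59302587]), array([0.9825694 , 0.18589613]), (np.float64(-40.996484667956636), np.float64(56.11155787619139)), np.float64(10.72109527513145)) 10.71338302744308 43.00990518938477
```

View pics/w4.png

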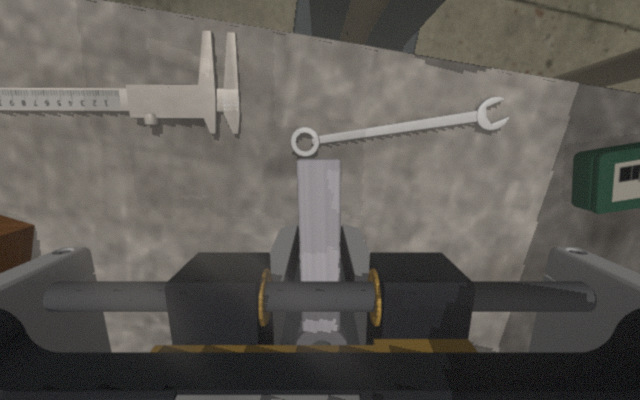

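The picture shows the link straight in the fingers (column 320), hanging over the rail's front end with nothing in its way. I lower it and slide it in.

>>> jog_arm(plan=[0,0,-0.004,0,0,0,0,0,-0.0065,0,0,0,0.012,0.0019,-0.0068,0,0,0,0.024,0.0037,-0.0068,0,0,0,0.036,0.0056,-0.0068,0,0,0,0.044,0.0068,-0.0068,0,0,0,0.05,0.0078,-0.0068,0,0,0,0.05,0.0078,-0.0068,0,0,0])

```text
clock: 11.3
eef_pos: [477.1, -39.2, 31.5]
eef_rot: [-3.142, 0.0, -2.987]
wrist_force: [-0.6, -0.6, -2.9]
finger_gap: 27.2
finger_force: 39.9
```

>>> jog_arm(plan=[0.002,0.0003,0,0,0,0,0.004,0.0006,0,0,0,0,0.006,0.0009,0,0,0,0,0.008,0.0012,0,0,0,0,0.008,0.0012,0,0,0,0])

```text
clock: 11.8
eef_pos: [485.0, -38.1, 31.7]
eef_rot: [-3.142, 0.0, -2.987]
wrist_force: [1.5, -1.0, -2.5]
finger_gap: 27.2
finger_force: 39.9
```

>>> jog_arm(plan=[0.001,0.0002,0,0,0,0,0.002,0.0003,0,0,0,0,0.003,0.0005,0,0,0,0,0.003,0.0005,0,0,0,0])

```text
clock: 12.2
eef_pos: [486.7, -37.6, 31.2]
eef_rot: [3.141, -0.003, -2.987]
wrist_force: [-6.8, -1.7, -2.4]
finger_gap: 27.3
finger_force: 39.9
```

>>> jog_arm(plan=[0.001,0.0002,0,0,0,0,0.002,0.0003,0,0,0,0,0.002,0.0003,0,0,0,0,0.002,0.0003,-0.002,0,0,0,0.002,0.0003,-0.004,0,0,0,0.002,0.0003,-0.004,0,0,0])

```text
clock: 12.8
eef_pos: [489.0, -37.2, 29.7]
eef_rot: [3.141, -0.002, -2.987]
wrist_force: [-22.9, 2.4, 37.4]
finger_gap: 27.6
finger_force: 40.0
```

>>> jog_arm(plan=[-0.001,0,0.003,0,0,0,-0.001,0,0.003,0,0,0])

```text
clock: 13.0
eef_pos: [488.7, -37.3, 31.0]
eef_rot: [-3.141, 0.0, -2.987]
wrist_force: [-2.8, -0.2, -2.1]
finger_gap: 27.6
finger_force: 39.9
```

>>> jog_arm(plan=[0,0,0,0,0,0,0,0,0,0,0,0,0,0,0,0,0,0,0,0,0.03,0,0,0,0,0,0.07,0,0,0,0.02,0,0.11,0,0,0,0.06,0.01,0.13,0,0,0,0.1,0.013,0.13,0,0,0,0.13,0.013,0.13,0,0,0,0.145,0.013,0.13,0,0,0,0.145,0.013,0.13,0,0,0,0.145,0.013,0.13,0,0,0], claw=0.07)

```text
clock: 14.2
eef_pos: [633.3, -24.2, 160.2]
eef_rot: [3.141, -0.001, -2.987]
wrist_force: [-0.4, -0.7, -0.4]
finger_gap: 70.0
finger_force: 0.0
```

```bash
python3 - <<'E'
from h import *
p,d,c=snap('wrist'); s=manip.read_state(); print(s['clock'],s['eef_pos'],c['origin'])
C=cloud(d,c); print(np.linalg.norm(0))
o=np.array([570,-24.5,54]); q=R(c).T@(o-c['origin']); u=q[0]/q[2]*c['fx']+c['cx']; v=q[1]/q[2]*c['fy']+c['cy']; print('bore px',u,v)
u,v=int(u),int(v); cr=p[max(0,v-60):v+60,u-80:u+80,::-1]; cv2.imwrite('pics/w5.png',cv2.resize(cr,None,fx=5,fy=5,interpolation=cv2.INTER_CUBIC)[:600,:800])
print('crop origin',u-80,max(0,v-60))
E
```

```text
14.25 [633.10401443 -24.26334043 160.52204232] [566.43528022 -35.09271826 338.88252237]
0.0
bore px 328.9945328713605 142.11023200886248
crop origin 248 82
```

View pics/w5.png

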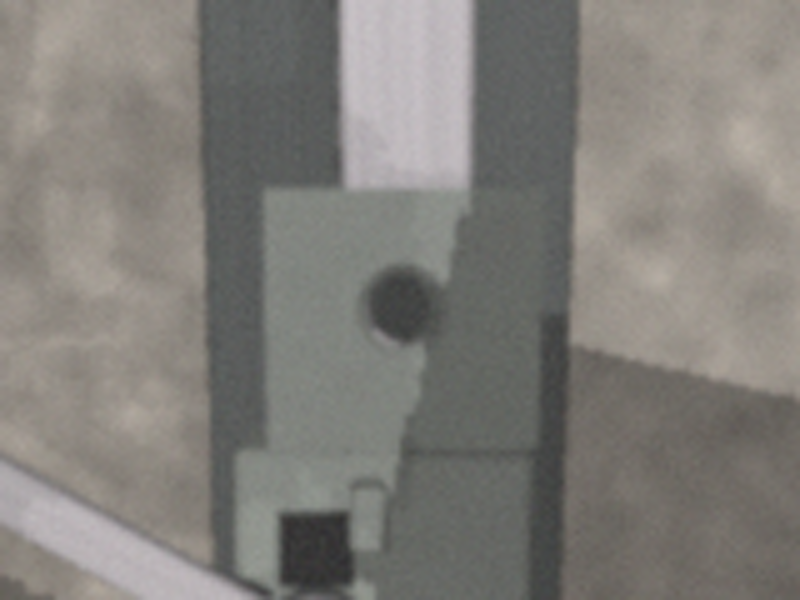

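The crop shows the bore at crop pixel (402,305), that is full-image (328.4,143), within 1 px of prediction. It is dark all the way through, and the link is centred on the rail going under the ear. Now the pins.

>>> jog_arm(plan=[0,-0.04,0.05,0,0,0,-0.01,-0.08,0.05,0,0,0,-0.02,-0.12,0.05,0,0,0,-0.03,-0.16,0.05,0,0,0,-0.04,-0.2,0.05,0,0,0,-0.05,-0.24,0.05,0,0,0,-0.05,-0.28,0.05,0,0,0,-0.05,-0.285,0.05,0,0,0,-0.05,-0.285,0.05,0,0,0,-0.05,-0.285,0.05,0,0,0])

```text
clock: 15.25
eef_pos: [583.7, -308.2, 210.9]
eef_rot: [3.141, 0.0, -2.987]
wrist_force: [-0.5, 1.1, 0.2]
finger_gap: 69.9
finger_force: 0.0
```

```bash
python3 - <<'E'
from h import *
p,d,c=load('wrist'); C=cloud(d,c); print('bore',ray(328.4,143,c,54))
m=(C[...,2]>33)&(C[...,2]<43)&(C[...,0]<540)&(C[...,0]>400)&(abs(C[...,1]+38)<30)&(d>0); r=line(C[m][:,:2]); print('bar',r,np.degrees(np.arctan2(r[1][1],r[1][0])),'tail',r[0]+r[1]*r[2][0],np.where(m)[0].min(),np.median(C[m][:,2]))
m=(C[...,2]>50)&(C[...,2]<58)&(abs(C[...,0]-571)<23)&(abs(C[...,1]+25)<45)&(d>0); P=C[m][:,:2]-[571,-25]; a=np.radians(8.85); w=P@[-np.sin(a),np.cos(a)]; print('ear lateral',np.percentile(w,[1,99]))
p,d,c=snap('wrist'); C=cloud(d,c); s=manip.read_state(); print(s['clock'],s['eef_pos'],s['eef_rot']); cv2.imwrite('pics/w6.png',p[:,:,::-1])
m=(C[...,2]>24)&(d>0)&(abs(C[...,0]-526)<110)&(abs(C[...,1]+312)<60)
P=C[m]; st=P[(P[:,2]>25)&(P[:,2]<30)]; print('stand',cv2.minAreaRect(st[:,:2].astype(np.float32)))
for x0 in (488,566):
    Q=P[(abs(P[:,0]-x0)<30)]; zt=np.percentile(Q[:,2],99.5); T=Q[Q[:,2]>zt-5]; print(x0,'top',zt,T.mean(0),len(T), cv2.minEnclosingCircle(T[:,:2].astype(np.float32)))
E
```

```text
bore [570.95973836 -24.95199153  54.        ]
bar (array([487.33216459, -37.67054998]), array([0.98438508, 0.17602844]), (np.float64(-49.9541146170425), np.float64(55.58951822326235)), np.float64(7.968886849414811)) 10.138512356888933 tail [438.15807939 -46.46389472] 0 37.4037784239753
ear lateral [-27.6193242   27.42760547]
15.3 [ 583.90017408 -307.96264651  210.98785259] [-3.14155527e+00  2.90597573e-04 -2.98598571e+00]
stand ((526.5442504882812, -312.6041259765625), (43.98398971557617, 130.31509399414062), 80.06476593017578)
488 top 88.65581610271418 [ 487.37392112 -305.82016652   87.2610105 ] 234 ((487.2862243652344, -305.6961364746094), 8.815949440002441)
566 top 348.64056724766584 [ 559.84653999 -311.34117929  346.22154822] 15046 ((556.4987182617188, -312.0892639160156), 61.14614486694336)
```

View pics/w6.png

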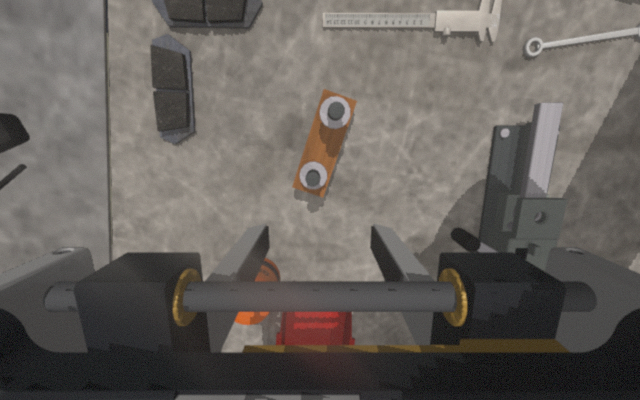

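The picture shows the stand with the long pin, the taller one with its knob top at 88.7 mm, at (336,110). The short pin is at (313,178).

>>> jog_arm(plan=[-0.04,0.001,0,0,0,0,-0.08,0.002,0,0,0,0,-0.0965,0.002,-0.03,0,0,0,-0.0965,0.002,-0.07,0,0,0,-0.0965,0.002,-0.11,0,0,0,-0.0965,0.002,-0.135,0,0,0,-0.0965,0.002,-0.15,0,0,0,-0.0965,0.002,-0.15,0,0,0,-0.0965,0.002,-0.15,0,0,0], claw=0.05)

```text
clock: 16.2
eef_pos: [487.9, -307.2, 61.9]
eef_rot: [-3.141, 0.001, -2.987]
wrist_force: [0.0, 0.4, 0.1]
finger_gap: 49.8
finger_force: 0.0
```

>>> jog_arm(plan=[0,0,0,0,0,0,0,0,0,0,0,0,0,0,0,0,0,0,0,0,0,0,0,0,0,0,0,0,0,0,0,0,0,0,0,0], claw=0.0)

```text
clock: 16.8
eef_pos: [487.4, -307.2, 60.9]
eef_rot: [-3.142, 0.0, -2.987]
wrist_force: [-0.5, 2.5, 2.8]
finger_gap: 17.6
finger_force: 39.9
```

>>> jog_arm(plan=[0,0,0.03,0,0,0,0,0,0.07,0,0,0,0.012,0.04,0.08,0,0,0,0.024,0.08,0.08,0,0,0,0.036,0.12,0.08,0,0,0,0.048,0.16,0.08,0,0,0,0.06,0.2,0.08,0,0,0,0.07,0.24,0.07,0,0,0,0.08,0.27,0.06,0,0,0,0.0838,0.2822,0.055,0,0,0,0.0838,0.2822,0.054,0,0,0,0.0838,0.2822,0.054,0,0,0,0.0838,0.2822,0.054,0,0,0])

```text
clock: 18.1
eef_pos: [571.0, -26.5, 115.0]
eef_rot: [-3.141, 0.0, -2.989]
wrist_force: [-0.4, 0.7, -1.3]
finger_gap: 17.0
finger_force: 39.9
```

```bash
python3 - <<'E'
from h import *
s=manip.read_state(); print(s['clock'],s['eef_pos'],s['wrist_force'],s['finger_gap'])
ims=[]
for n in ['scene','side','wrist']:
    p,d,c=snap(n)
    q=R(c).T@(np.array([571,-25,60.])-c['origin']); u=int(q[0]/q[2]*c['fx']+c['cx']); v=int(q[1]/q[2]*c['fy']+c['cy']); print(n,u,v)
    u=min(max(u,40),600); v=min(max(v,50),350)
    ims.append(cv2.resize(p[v-50:v+50,u-40:u+40,::-1],(264,330),interpolation=cv2.INTER_CUBIC))
cv2.imwrite('pics/w7.png',np.hstack(ims))
E
```

```text
18.1 [571.016763   -26.50744174 115.03927414] [-0.38224776  0.70199087 -1.27636712] 17.006918489232884
scene 321 238
side 322 180
wrist 321 215
```

View pics/w7.png

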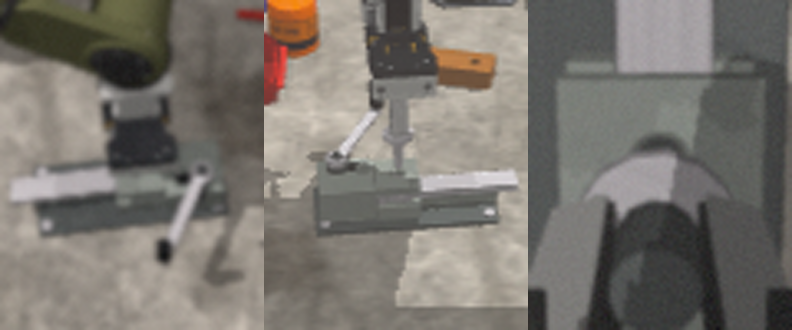

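The side tile shows the pin upright over the ear. In the wrist tile the hole's dark arc at crop column 657 lines up with the knob at 655, so it is aligned within about 0.5 mm. I lower it.

>>> jog_arm(plan=[0,0.0006,-0.004,0,0,0,0,0.0006,-0.008,0,0,0,0,0.0006,-0.012,0,0,0,0,0.0006,-0.015,0,0,0,0,0.0006,-0.015,0,0,0])

```text
clock: 18.75
eef_pos: [570.9, -24.5, 99.0]
eef_rot: [3.141, -0.001, -2.987]
wrist_force: [-0.1, 0.1, -1.8]
finger_gap: 17.4
finger_force: 39.9
```

>>> jog_arm(plan=[0,0,-0.004,0,0,0,0,0,-0.008,0,0,0,0,0,-0.012,0,0,0,0,0,-0.015,0,0,0,0,0,-0.015,0,0,0])

```text
clock: 19.25
eef_pos: [570.9, -24.5, 84.1]
eef_rot: [3.141, -0.001, -2.987]
wrist_force: [0.5, -1.0, -0.9]
finger_gap: 17.2
finger_force: 39.9
```

>>> jog_arm(plan=[0,0,-0.004,0,0,0,0,0,-0.008,0,0,0,0,0,-0.012,0,0,0,0,0,-0.016,0,0,0,0,0,-0.019,0,0,0,0,0,-0.02,0,0,0,0,0,-0.02,0,0,0])

```text
clock: 19.95
eef_pos: [571.0, -24.5, 64.5]
eef_rot: [3.142, -0.0, -2.987]
wrist_force: [0.5, 0.0, -1.3]
finger_gap: 17.4
finger_force: 39.9
```

>>> jog_arm(plan=[0,0,-0.001,0,0,0,0,0,-0.002,0,0,0,0,0,-0.002,0,0,0])

```text
clock: 20.25
eef_pos: [571.3, -24.5, 63.1]
eef_rot: [-3.141, 0.001, -2.987]
wrist_force: [-1.0, 1.5, 2.5]
finger_gap: 17.2
finger_force: 39.9
```

>>> jog_arm(plan=[0,0,0,0,0,0,0,0,0,0,0,0,0,0,0,0,0,0,0,0,0.03,0,0,0,0,0,0.07,0,0,0,0.04,-0.02,0.11,0,0,0,0.08,-0.06,0.13,0,0,0,0.09,-0.08,0.13,0,0,0,0.09,-0.08,0.13,0,0,0,0.09,-0.08,0.13,0,0,0], claw=0.05)

```text
clock: 21.25
eef_pos: [660.9, -104.9, 191.8]
eef_rot: [3.141, -0.001, -2.988]
wrist_force: [-0.5, 0.2, -0.6]
finger_gap: 50.5
finger_force: 0.0
```

```bash
python3 - <<'E'
from h import *
p,d,c=snap('wrist'); C=cloud(d,c); s=manip.read_state(); print(s['clock'],s['eef_pos']); cv2.imwrite('pics/w8.png',p[:,:,::-1])
def near(x,y,r,z0,z1): return (np.hypot(C[...,0]-x,C[...,1]-y)<r)&(C[...,2]>z0)&(C[...,2]<z1)&(d>0)
m=near(571,-25,30,84,100); P=C[m]; print('knob top',len(P),P.mean(0),np.median(P[:,2]))
m=near(571,-25,22,50,70); P=C[m]; print('collar',len(P),np.median(P[:,2]))
m=near(610,-136,40,104,115); P=C[m]; print('grip',len(P),P.mean(0),cv2.minEnclosingCircle(P[:,:2].astype(np.float32)))
m=near(625,-85,45,55,85)&(C[...,1]<-55)&(C[...,1]>-115); P=C[m]; r=line(P[:,:2]); print('arm',len(P),np.median(P[:,2]),r)
E
```

```text
21.3 [ 660.63818795 -104.1356395   191.91366143]
knob top 272 [571.47560275 -25.32580871  89.09504518] 89.20832144687657
collar 920 58.656133374279875
grip 270 [ 604.58349108 -134.56676696  107.02538962] ((604.6207275390625, -134.7564697265625), 8.781135559082031)
arm 653 69.3685489990562 (array([623.42219693, -85.12866732]), array([0.37299971, 0.92783146]), (np.float64(-33.88190716812502), np.float64(34.65631217720564)), np.float64(3.5228000407535074))
```

View pics/w8.png

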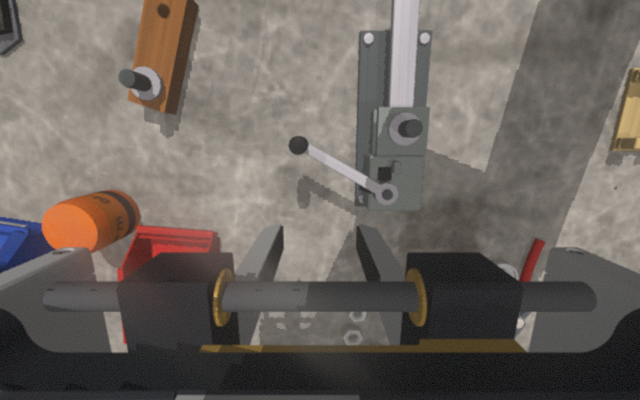

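The picture shows the pin seated with its collar on the ear (409,128; knob top at 89 mm), the link in place, and the keeper grip at (298,145) with its arm leading to the pivot (386,194). The short pin is undisturbed.

>>> jog_arm(plan=[-0.04,-0.02,0,0,0,0,-0.0564,-0.03,-0.02,0,0,0,-0.0564,-0.03,-0.06,0,0,0,-0.0564,-0.03,-0.09,0,0,0,-0.0564,-0.03,-0.113,0,0,0,-0.0564,-0.03,-0.113,0,0,0,-0.0564,-0.03,-0.113,0,0,0], force=25)

```text
clock: 22.0
eef_pos: [604.7, -133.8, 80.5]
eef_rot: [-3.142, 0.0, -2.986]
wrist_force: [0.1, 0.6, 0.5]
finger_gap: 49.9
finger_force: 0.0
```

>>> jog_arm(plan=[0,0,0,0,0,0,0,0,0,0,0,0,0,0,0,0,0,0,0,0,0,0,0,0,0,0,0,0,0,0,0,0,0,0,0,0], claw=0.0)

```text
clock: 22.6
eef_pos: [604.8, -134.6, 79.9]
eef_rot: [-3.141, 0.0, -2.987]
wrist_force: [-1.0, -1.0, 3.1]
finger_gap: 17.6
finger_force: 25.0
```

```bash
python3 - <<'E'
from h import *
s=manip.read_state(); e=s['eef_pos']; print(e,s['finger_gap'])
pv=np.array([643.1,-31.4]); v=e[:2]-pv; r=np.hypot(*v); a0=np.degrees(np.arctan2(v[1],v[0]))%360; print(r,a0)
for a in np.linspace(a0,188.2,14)[1:]:
    q=pv+r*np.array([np.cos(np.radians(a)),np.sin(np.radians(a))]); print(a.round(1),((q-e[:2])/1000).round(4))
E
```

```text
[ 604.75201667 -134.57941742   79.93599879] 17.581035150182668
110.0752470094077 249.6117566875108
244.9 [-0.0084  0.0035]
240.2 [-0.0164  0.0077]
235.4 [-0.0241  0.0125]
230.7 [-0.0313  0.018 ]
226.0 [-0.0381  0.024 ]
221.3 [-0.0444  0.0306]
216.5 [-0.0501  0.0376]
211.8 [-0.0552  0.0451]
207.1 [-0.0596  0.053 ]
202.4 [-0.0634  0.0613]
197.6 [-0.0665  0.0698]
192.9 [-0.0689  0.0786]
188.2 [-0.0706  0.0875]
```

>>> jog_arm(plan=[-0.0084,0.0035,0,0,0,0,-0.0164,0.0077,0,0,0,0,-0.0241,0.0125,0,0,0,0,-0.0313,0.018,0,0,0,0,-0.0381,0.024,0,0,0,0,-0.0444,0.0306,0,0,0,0,-0.0501,0.0376,0,0,0,0,-0.0552,0.0451,0,0,0,0,-0.0596,0.053,0,0,0,0,-0.0634,0.0613,0,0,0,0,-0.0665,0.0698,0,0,0,0,-0.0689,0.0786,0,0,0,0,-0.07,0.084,0,0,0,0,-0.0706,0.0875,0,0,0,0,-0.0706,0.0875,0,0,0,0])

```text
clock: 24.1
eef_pos: [534.0, -46.4, 79.5]
eef_rot: [3.141, -0.0, -2.987]
wrist_force: [0.1, -0.2, 0.7]
finger_gap: 17.4
finger_force: 25.0
```

>>> jog_arm(plan=[-0.0002,0.001,0,0,0,0,-0.0003,0.002,0,0,0,0,-0.0003,0.002,0,0,0,0])

```text
clock: 24.4
eef_pos: [533.9, -45.7, 79.6]
eef_rot: [-3.141, 0.0, -2.988]
wrist_force: [1.9, -6.1, -0.7]
finger_gap: 18.0
finger_force: 25.0
```

The lever has reached the stop lug (6 N of resistance). I release, retreat and check.

>>> jog_arm(plan=[0,-0.001,0,0,0,0])

```text
clock: 24.5
eef_pos: [533.9, -46.1, 79.6]
eef_rot: [3.141, 0.0, -2.988]
wrist_force: [2.4, 0.0, -1.3]
finger_gap: 17.4
finger_force: 25.0
```

>>> jog_arm(plan=[0,0,0,0,0,0,0,0,0,0,0,0,0,0,0,0,0,0,0,0,0.03,0,0,0,0,0,0.07,0,0,0,0.04,0,0.11,0,0,0,0.08,0,0.13,0,0,0,0.11,0,0.13,0,0,0,0.11,0,0.13,0,0,0,0.11,0,0.13,0,0,0], claw=0.04)

```text
clock: 25.5
eef_pos: [643.4, -45.8, 208.6]
eef_rot: [3.141, -0.002, -2.987]
wrist_force: [0.1, -0.3, -0.7]
finger_gap: 40.1
finger_force: 0.0
```

```bash
python3 - <<'E'
from h import *
p,d,c=snap('wrist'); C=cloud(d,c); s=manip.read_state(); print(s['clock'],s['eef_pos'],s['finger_gap'],s['wrist_force']); cv2.imwrite('pics/w9.png',p[:,:,::-1])
def near(x,y,r,z0,z1): return (np.hypot(C[...,0]-x,C[...,1]-y)<r)&(C[...,2]>z0)&(C[...,2]<z1)&(d>0)
m=near(571,-25,14,84,96); P=C[m]; print('knob top',len(P),P.mean(0))
m=near(534,-48,25,100,115); P=C[m]; g=P.mean(0); print('grip',len(P),g)
v=g[:2]-[643.5,-32.2]; a=np.degrees(np.arctan2(v[1],v[0]))%360; print('joint',np.radians(257.6-a))
m=(C[...,2]>32)&(C[...,2]<43)&(C[...,0]<520)&(C[...,0]>400)&(abs(C[...,1]+38)<30)&(d>0); r=line(C[m][:,:2]); t=r[0]+r[1]*r[2][0]; print('tail',t,np.hypot(*(t-[571.3,-25.2])),np.percentile(C[m][:,2],[5,50,95]))
E
```

```text
25.55 [643.09792343 -45.88361022 209.04771265] 40.267581289708474 [-0.26225498  0.12826854  0.12261093]
knob top 226 [571.33238632 -24.64362821  89.20737103]
grip 283 [535.18558752 -46.20450682 106.90920097]
joint 1.2257938880482784
tail [433.20070273 -48.02038204] 139.9720891588434 [35.83023086 37.43857275 38.74613964]
```

View pics/w9.png

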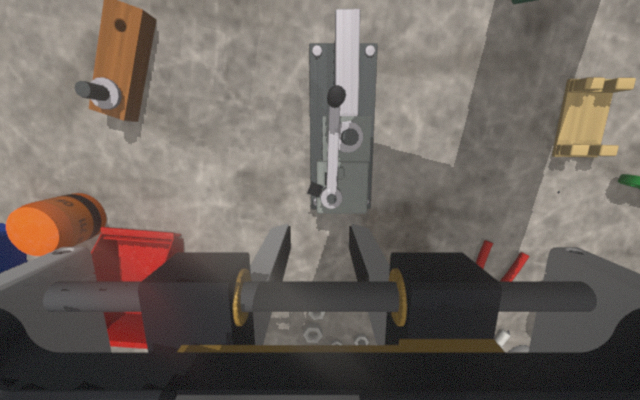

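The lever (grip at (336,96)) now lies beside the knob (350,135) at about 1.22 rad. The link tail is 140 mm from the bore as it should be, the pin is seated, and the robot is clear.

```bash
python3 -c "
from cell import manip
print(manip.sign_off())"
```

```text
the job is handed in; nothing more can be done
None
```

I handed the job in at about 26 s of the 72 s: the link eye is home, the long pin is seated with its collar on the upper ear, the keeper is at about 1.22 rad against the stop lug, the short pin is still in the stand, and the robot touches nothing; sign-off returned no verdict.

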